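# Find the pitch leaf that fits a walnut press screw

## Task

Push the walnut press screw in the stand's front bay, nearest the comb leaves, along its saddles until its end is against the red stop. Then slide the three comb leaves against its thread one by one to find the one whose teeth mesh fully: leave that leaf fully home in the thread, the other two drawn fully back against the bar at the rear of their lanes, and the screw still against the stop. Do not knock over or push about the other things on the bench.

Things in the scene. Friction and masses are not known exactly. Their poses are not given: they have to be found in the camera images.
- stand: fixed pale gauging board 315 x 330, placed anew each time. Origin on the table below the front screw's axis; x away from the robot, y along the screws. Screw bays at x = 0 (front), 55, 110, axes 40 high. Three lanes along x at y = -80, 0, 80: floor 36 high, keepers 58 apart with tops 49.5 high. When the front screw is at the stop, lanes and thread grooves line up and fitting teeth enter by themselves
- stand_mesh (a point): where the middle lane's leaf origin lies when fully meshed: stand frame x = -75, y = 0, height 36 (same x in every lane). The leaf's front edge then touches the thread crests. A leaf that does not fit stops 3.5 mm or more short of this
- stand_back (a point): where the middle lane's leaf origin lies when drawn fully back: stand frame x = -120, y = 0, height 36 (same x in every lane). The leaf's rear edge then touches the dark bar across the rear of the lanes (top 44 high). Leaves start 12 to 26 mm ahead of this
- stand_stop (a point): where the front screw's end touches the inner face of the red stop plate: stand frame x = 0, y = +150, height 40
- screw_a (a joint): slide of one of three turned walnut screws along its saddles, m: 0 = its +y end touches the red stop, grows towards the stand's -y, at most 0.022. Stays where left, needs about 3 N. Screw 335 long, thread 40 diameter, smooth round head 40 diameter, 25 long at the -y end. The screws differ in pitch; their bays vary
- screw_a_end (a point): centre of the flat outer face of screw_a's head, on its axis, 40 above the table, clear space beside it on the -y side. At the stop it is at y = -185 in the stand's frame. Tells which bay (x = 0, 55 or 110) the screw is in
- screw_b (a joint): slide of one of three turned walnut screws along its saddles, m: 0 = its +y end touches the red stop, grows towards the stand's -y, at most 0.022. Stays where left, needs about 3 N. Screw 335 long, thread 40 diameter, smooth round head 40 diameter, 25 long at the -y end. The screws differ in pitch; their bays vary
- screw_b_end (a point): centre of the flat outer face of screw_b's head, on its axis, 40 above the table, clear space beside it on the -y side. At the stop it is at y = -185 in the stand's frame. Tells which bay (x = 0, 55 or 110) the screw is in
- screw_c (a joint): slide of one of three turned walnut screws along its saddles, m: 0 = its +y end touches the red stop, grows towards the stand's -y, at most 0.022. Stays where left, needs about 3 N. Screw 335 long, thread 40 diameter, smooth round head 40 diameter, 25 long at the -y end. The screws differ in pitch; their bays vary
- screw_c_end (a point): centre of the flat outer face of screw_c's head, on its axis, 40 above the table, clear space beside it on the -y side. At the stop it is at y = -185 in the stand's frame. Tells which bay (x = 0, 55 or 110) the screw is in
- leaf_red: pitch-comb leaf with red post: aluminium plate 8 thick, 64 wide, 80 long, loose in a lane under keepers, slides only along the stand's x (under 2 N). Origin on its underside below the post; x to the screw. Plate spans x -25 to +55, then teeth 4 to 7 long. Post 14 diameter, top 42 above the origin; push or pinch it. 0.15 kg. Its lane varies; the screw it fits is not told
- leaf_blue: pitch-comb leaf with blue post: aluminium plate 8 thick, 64 wide, 80 long, loose in a lane under keepers, slides only along the stand's x (under 2 N). Origin on its underside below the post; x to the screw. Plate spans x -25 to +55, then teeth 4 to 7 long. Post 14 diameter, top 42 above the origin; push or pinch it. 0.15 kg. Its lane varies; the screw it fits is not told
- leaf_yellow: pitch-comb leaf with yellow post: aluminium plate 8 thick, 64 wide, 80 long, loose in a lane under keepers, slides only along the stand's x (under 2 N). Origin on its underside below the post; x to the screw. Plate spans x -25 to +55, then teeth 4 to 7 long. Post 14 diameter, top 42 above the origin; push or pinch it. 0.15 kg. Its lane varies; the screw it fits is not told
- glue: bystander: white glue bottle, 60 diameter, 170 tall, origin under its centre
- mallet: bystander: hammer with pale handle lying on the table
- brush: bystander: brush lying on the table
- tape: bystander: yellow tape roll, 100 diameter, 24 high, origin under its centre
- knob: bystander: small turned walnut knob, 38 diameter, 40 tall, standing
- offcut: bystander: walnut offcut 110 by 45 by 22
Not all that is in view belongs to the job. Leave any black or green look-alike of the leaf_yellow alone. What is shaped like the leaf_red but green or pink is not meant.

How it is judged:
By the outcome, as a careful person would: the job done as asked, in the order asked, and still so for the second after the job is handed in, with the robot touching nothing.
It also fails if it takes over 54 s, if anything falls off the work surface, if the arm or the gripper's body presses on something with over 40 N, if the wrist force passes 120 N, or if a joint passes its speed limit or range.

## Robot

A 6-joint arm with a two-finger parallel gripper is mounted at the origin on the work surface. World frame = base frame: x ahead of the robot, y to its left, z up, the work surface at z = 0. Lengths are in mm, angles in rad, forces in N, time in s.
With the tool pointing down it reaches from about 350 to 975 mm from the base axis. Payload 7.1 kg.
Tool frame: the origin (TCP) lies at the very end of the fingers, on their centre line; the grasp point (between the pads) lies 19 mm behind it (ctrl.pinch_z is the z of the grasp point in the tool frame, in mm); z points along the fingers, y is the direction in which the jaws open and shut (so a half turn about z gives the same grasp; the last joint's range is limited). The gripper opens to 88 mm and grips with 3 to 60 N. Pads are 20 mm wide; open, the fingers measure 115 mm over their backs; the gripper's body (75 mm by 178 mm) begins 61 mm behind the grasp point.
Start: joints at [-1.286, 0.423, 1.63, -0, 1.089, -0.019], TCP at [186.985, -596.356, 200.575] pointing down, gripper open.
Joint ranges: [-3, 3], [-0.9, 2.11], [0.09, 2.58], [-1.31, 4.45], [0.11, 2.69], [-2.54, 2.54]. Speed limits (rad/s): [2.39, 2.39, 3.01, 3.14, 3.14, 3.14].

## Interface

Orientations are given as a rotation vector (axis times angle).
In Python, from workcell import get_obs, optics, ctrl gives the robot as it stands.
- The arm moves only by the shell command python3 -m jog 'ROWS'. ROWS is a JSON object of lists of equal length, an entry for each row: "delta_rot": the turn, a rotation vector about the tool's x, y, z in rad, a list of three; "translation": the shift along the tool's x, y, z in mm, a list of three; "hand": the opening, from -1 (shut) to 1 (fully open). In form: {"delta_rot": [[rx, ry, rz], ...], "translation": [[x, y, z], ...], "hand": [hand, ...]}. A call has 1 to 5 rows; each row is the pose to reach, as a shift and turn from the pose commanded when the call began, along the tool's axes at that moment; what a row does not reach only later rows make up. A row lasts 1/10 s, in which the tool goes at most 50 mm and 8.59 degrees, less where a joint would pass 70% of its speed; a pose out of reach is approached as far as the arm can. A call with a gripper value outside its range is refused whole. The fingers move at their own pace and stop on an object; the grip force is fixed at half the most. Time passes only in rows, so rows that repeat a pose let the fingers close. It gives the time, the measured TCP pose, the force and the opening at its end, in the units of the state.
- get_obs(): the state, without advancing time (a new reading comes with each control period).
- optics.get_image(name): name is "side" or "top" or "wrist"; returns the picture (480x640x3 uint8, red, green, blue); there is no depth.
- optics.calibration(name): a dict with "intrinsics" (3x3 intrinsics, pixels), "k1" (the pictures are not rectified: a ray, as slopes to the right and down, at radius r is drawn at 1 + k1 r^2 times it, then the intrinsics apply), "cam_to_world" (4x4, takes a point from camera to world coordinates). Camera axes: x right, y up, looking along -z (the intrinsics and any distortion apply to the point x, -y, -z); pixel columns grow to the right and rows downward; lengths in mm; the calibration is good to about 2 mm. A picture is of the moment at which its call begins: read the wrist's pose just before it. calibration takes no time and is no camera call; for the wrist camera it gives the pose at the moment of the call.
- ctrl.close_job(): hands the job in, once; it reports no verdict.
The state is a dict: "t": time; "qpos": joint angles; "qvel": joint speeds; "joint_torque": joint torques, N m; "ee_pos": TCP position; "orientation": TCP orientation; "ft_force": force on the tool from outside, world axes, zero at the start; "moment": the same for the moment, N m; "width": finger opening in mm.
Only numpy, scipy, OpenCV 4.12 (cv2) and the standard library are available. Lean on these libraries where they do the work, as an engineer would, in place of code of your own. Each camera call takes 0.05 s, during which the arm holds its last target. There are 200 camera calls.

## Working session

There is one attempt and no reset: what is moved stays moved. The work goes in short steps, Python scripts to look and compute and a shell command to move; the robot and the scene stay as the last step left them, time stands still between calls to the robot, and variables do not carry over. Pictures are saved under pics/ and viewed, about 8 in all and at most 12, crops included, and the job is handed in when it is done.

```bash
mkdir -p pics
python3 - <<'E'
from workcell import get_obs, optics, ctrl
import cv2
for n in ("top","side"):
    cv2.imwrite(f"pics/{n}0.png",optics.get_image(n)[:,:,::-1])
    c=optics.calibration(n);print(n,c)
o=get_obs();print(o)
E
```

```text
top {'intrinsics': array([[529.32426165,   0.        , 320.3748809 ],
       [  0.        , 529.32426165, 246.12506618],
       [  0.        ,   0.        ,   1.        ]]), 'k1': -0.027241202897470448, 'cam_to_world': array([[-1.27823980e-02,  9.77583069e-01, -2.10161730e-01,
         1.20852796e+02],
       [-9.99904000e-01, -1.36208191e-02, -2.54238085e-03,
        -4.57184658e+01],
       [-5.34796338e-03,  2.10109057e-01,  9.77663328e-01,
         1.58768140e+03],
       [ 0.00000000e+00,  0.00000000e+00,  0.00000000e+00,
         1.00000000e+00]])}
side {'intrinsics': array([[583.03266486,   0.        , 318.71795408],
       [  0.        , 583.03266486, 248.17417516],
       [  0.        ,   0.        ,   1.        ]]), 'k1': 0.053060684008865044, 'cam_to_world': array([[-8.73692181e-01,  3.58338816e-01, -3.29021680e-01,
        -1.04917603e+02],
       [-4.86234005e-01, -6.64703063e-01,  5.67226878e-01,
         9.28236320e+02],
       [-1.54423104e-02,  6.55563217e-01,  7.54982386e-01,
         1.35531895e+03],
       [ 0.00000000e+00,  0.00000000e+00,  0.00000000e+00,
         1.00000000e+00]])}
{'t': 0.1, 'qpos': array([-1.28599424e+00,  4.23762567e-01,  1.63060634e+00,  2.44765335e-05,
        1.08860146e+00, -1.89846480e-02]), 'qvel': array([-0.00077236, -0.00103147, -0.00167253, -0.00017999,  0.00138627,
        0.00119143]), 'joint_torque': array([-3.30806160e-04, -5.45618641e+01, -2.74323803e+01,  6.45843102e-02,
        1.87012466e-02, -1.89852341e-05]), 'ee_pos': array([ 186.85064166, -595.85748767,  199.88345449]), 'orientation': array([-3.10407151e+00, -4.75129585e-01,  2.52921622e-04]), 'ft_force': array([ 0.10660012, -0.33033287,  0.15807015]), 'moment': array([-0.01546226,  0.05008449, -0.01185809]), 'width': 88.05937162012596}
```

View pics/top0.png

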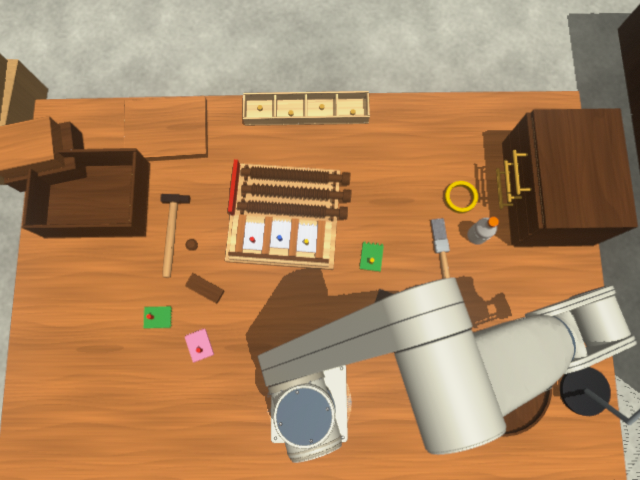

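View pics/side0.png

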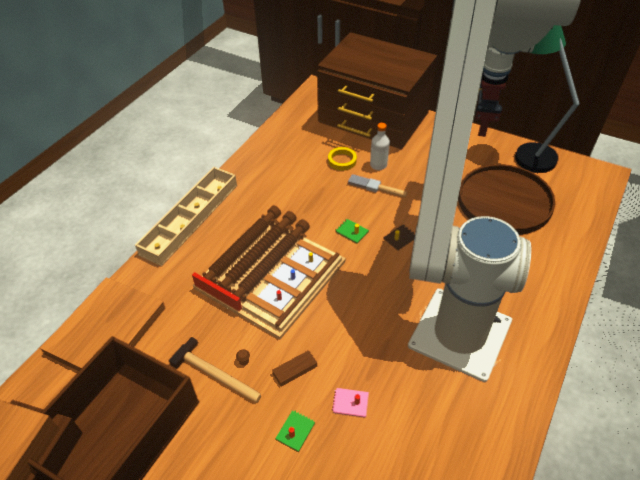

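```bash
cat > h.py <<'E'
import numpy as np, cv2
from workcell import get_obs, optics, ctrl
def ray(n,u,v,z,c=None):
    c=c or optics.calibration(n);K=c["intrinsics"];k1=c["k1"];T=c["cam_to_world"]
    p=np.array([(u-K[0,2])/K[0,0],(v-K[1,2])/K[1,1]]);q=p.copy()
    for _ in range(10): q=p/(1+k1*(q@q))
    d=T[:3,:3]@np.array([q[0],-q[1],-1]);o=T[:3,3]
    return o+d*(z-o[2])/d[2]
def proj(n,P,c=None):
    c=c or optics.calibration(n);K=c["intrinsics"];T=c["cam_to_world"]
    X=T[:3,:3].T@(np.array(P,float)-T[:3,3]);s=np.array([X[0],-X[1]])/-X[2]
    s=s*(1+c["k1"]*(s@s));return K[0,0]*s[0]+K[0,2],K[1,1]*s[1]+K[1,2]
E
python3 -c "
import cv2
a=cv2.imread('pics/top0.png')[150:275,210:365]
cv2.imwrite('pics/c1.png',cv2.resize(a,None,fx=5,fy=5,interpolation=cv2.INTER_CUBIC)[:600])"
```

```text
(no output)
```

View pics/c1.png

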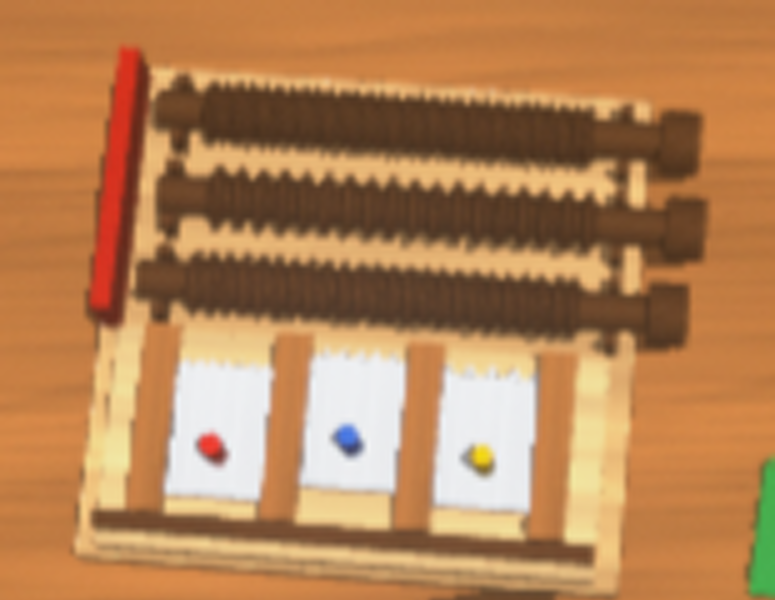

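The crop shows the front screw from (136,280) to its head face (688,318). The post tops are at red (209,444), blue (347,436) and yellow (483,457). The stop's inner face lies at about (120,300).

```bash
cat > m.py <<'E'
from h import *
c=optics.calibration("top")
f=lambda x,y,z: ray("top",210+x/5-.4,150+y/5-.4,z,c)
e=f(136,281,40);h=f(688,318,42);print("end",e,"head",h,np.linalg.norm((e-h)[:2]))
for n,p in dict(r=(209,444),b=(347,436),y=(483,457)).items(): print(n,f(*p,78))
d=(e-h)[:2];yaw=np.arctan2(-d[0],d[1]);print("yaw",yaw)
# board corners estimate
print("stop base",f(123,318,30), f(150,70,30))
print("bar",f(94,520,44),f(594,554,44))
print("head2,3",f(706,230,42),f(700,145,42))
E
python3 m.py
```

```text
end [582.70724348 211.22636371  40.        ] head [ 553.91685551 -124.19430191   42.        ] 336.653990565452
r [471.34300095 159.98474396  78.        ]
b [475.01297388  79.07327749  78.        ]
y [461.28200539  -0.54696261  78.        ]
yaw -0.08562380975738011
stop base [562.27809984 220.35537796  30.        ] [722.65063515 207.06236733  30.        ]
bar [433.72915092 232.57740768  44.        ] [409.05931339 -64.94800394  44.        ]
head2,3 [ 609.40344134 -136.48556272   42.        ] [ 664.00366464 -134.17494418   42.        ]
```

```bash
cat >> h.py <<'E'
from scipy.spatial.transform import Rotation as R
import sys
O=np.array([570.7,71.0]);YAW=-.084
S=np.array([[np.cos(YAW),-np.sin(YAW)],[np.sin(YAW),np.cos(YAW)]])
def go(x,y,z):
    o=get_obs();Rt=R.from_rotvec(o["orientation"]).as_matrix();p=o["ee_pos"]
    t=np.r_[O+S@[x,y],z];s=S.T@(p[:2]-O)
    tgt=R.from_euler("z",YAW)*R.from_euler("x",np.pi)
    print("t",o["t"],"stand xy",s.round(1),"z",round(p[2],1),"w",round(o["width"],1),"F_stand",(S.T@o["ft_force"][:2]).round(2),o["ft_force"][2].round(2))
    print("trans",(Rt.T@(t-p)).round(1),"rot",(R.from_matrix(Rt).inv()*tgt).as_rotvec().round(3))
if __name__=="__main__": go(*map(float,sys.argv[1:]))
E
python3 h.py 0 -235 160
```

```text
t 0.1 stand xy [-326.5 -696.7] z 199.9 w 88.1 F_stand [ 0.13 -0.32] 0.16
trans [ 476.9 -303.9   40.3] rot [-0.001  0.     0.388]
```

```bash
python3 -m jog '{"delta_rot":[[0,0,0.08],[0,0,0.16],[0,0,0.24],[0,0,0.32],[0,0,0.388]],"translation":[[40,-25,0],[80,-51,0],[120,-76,0],[160,-102,0],[200,-127,0]],"hand":[-1,-1,-1,-1,-1]}'; python3 h.py 0 -235 160
```

```text
t: 0.6
ee_pos: [340.5, -413.6, 200.3]
orientation: [-3.138, 0.138, 0.0]
ft_force: [0.6, -0.9, 0.7]
width: 51.5
t 0.6 stand xy [-188.7 -502.2] z 200.3 w 51.5 F_stand [ 0.69 -0.89] 0.67
trans [ 187.7 -267.9   40.4] rot [-0.     0.    -0.004]
```

```bash
python3 -m jog '{"delta_rot":[[0,0,0],[0,0,0],[0,0,0],[0,0,0],[0,0,0]],"translation":[[28,-40,0],[56,-80,0],[84,-120,0],[112,-160,0],[140,-200,0]],"hand":[-1,-1,-1,-1,-1]}'; python3 h.py 0 -235 100
```

```text
t: 1.1
ee_pos: [497.0, -226.0, 200.4]
orientation: [-3.139, 0.132, 0.0]
ft_force: [0.4, 0.0, 0.4]
width: 11.1
t 1.1 stand xy [ -48.5 -302.1] z 200.4 w 11.1 F_stand [0.43 0.04] 0.35
trans [ 48.6 -67.1 100.4] rot [-0.  0. -0.]
```

```bash
python3 -m jog '{"delta_rot":[[0,0,0],[0,0,0],[0,0,0],[0,0,0],[0,0,0]],"translation":[[24,-33,0],[47,-68,30],[47,-68,70],[47,-68,100],[47,-68,100]],"hand":[-1,-1,-1,-1,-1]}'; python3 h.py 0 -235 30; python3 -c "
from h import *
cv2.imwrite('pics/w1.png',optics.get_image('wrist')[:,:,::-1]);c=optics.calibration('wrist')
print(proj('wrist',np.r_[O+S@[0,-195],40],c))"
```

```text
t: 1.6
ee_pos: [545.4, -162.4, 96.4]
orientation: [-3.137, 0.131, 0.013]
ft_force: [-0.2, -0.0, -0.1]
width: 0.7
t 1.6 stand xy [  -5.6 -234.7] z 96.4 w 0.7 F_stand [-0.18 -0.02] -0.15
trans [ 6.1  0.4 66.4] rot [-0.002  0.008  0.001]
(np.float64(267.01185808156555), np.float64(237.08473768914874))
```

View pics/w1.png

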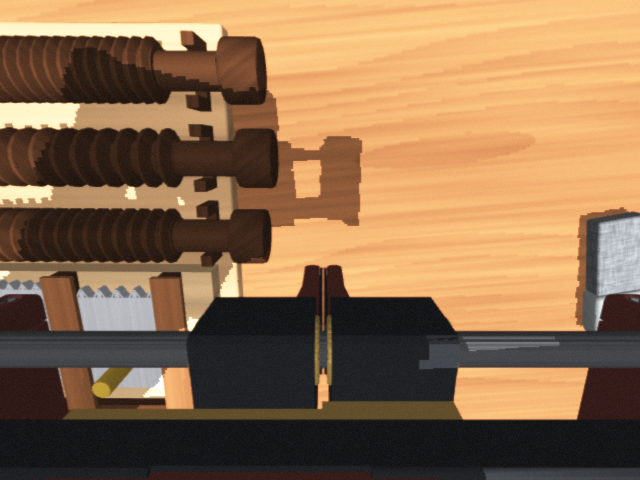

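The wrist view shows the front head face at about (270,236), against a predicted (267,237). The area beside it is clear. I'll descend next.

```bash
python3 -m jog '{"delta_rot":[[0,0,0],[0,0,0],[0,0,0],[0,0,0]],"translation":[[0,0,30],[0,0,60],[0,0,66],[0,0,66]],"hand":[-1,-1,-1,-1]}'; python3 h.py 0 -220 32
```

```text
t: 2.05
ee_pos: [548.9, -164.4, 35.3]
orientation: [-3.139, 0.133, 0.0]
ft_force: [-0.2, -0.2, 0.9]
width: 0.6
t 2.05 stand xy [  -2.  -236.4] z 35.3 w 0.6 F_stand [-0.14 -0.18] 0.9
trans [  1.9 -16.4   3.3] rot [-0.     0.    -0.001]
```

```bash
python3 -m jog '{"delta_rot":[[0,0,0],[0,0,0],[0,0,0],[0,0,0],[0,0,0]],"translation":[[1,-8,3],[2,-16,3],[2,-20,3],[2,-24,3],[2,-28,3]],"hand":[-1,-1,-1,-1,-1]}'; python3 h.py 0 -198 32
python3 -m jog '{"delta_rot":[[0,0,0],[0,0,0],[0,0,0],[0,0,0]],"translation":[[0,-2,0],[0,-4,0],[0,-6,0],[0,-6,0]],"hand":[-1,-1,-1,-1]}'; python3 h.py 0 -198 32
```

```text
t: 2.55
ee_pos: [553.4, -135.8, 32.0]
orientation: [3.139, -0.132, 0.001]
ft_force: [0.2, -0.5, -1.1]
width: 0.5
t 2.55 stand xy [ 1.000e-01 -2.075e+02] z 32.0 w 0.5 F_stand [ 0.29 -0.45] -1.09
trans [-0.1 -9.5  0. ] rot [ 0.    -0.001  0.   ]
t: 2.95
ee_pos: [553.6, -130.4, 31.6]
orientation: [3.139, -0.132, -0.0]
ft_force: [-0.2, -0.7, -0.1]
width: 0.5
t 2.95 stand xy [-2.000e-01 -2.021e+02] z 31.6 w 0.5 F_stand [-0.12 -0.68] -0.13
trans [ 0.2 -4.1 -0.4] rot [ 0.  0. -0.]
```

```bash
python3 -m jog '{"delta_rot":[[0,0,0],[0,0,0],[0,0,0]],"translation":[[0,-2,0],[0,-4,0],[0,-5,0]],"hand":[-1,-1,-1]}'; python3 -m jog '{"delta_rot":[[0,0,0],[0,0,0],[0,0,0]],"translation":[[0,-1.5,0],[0,-3,0],[0,-3,0]],"hand":[-1,-1,-1]}'; python3 h.py 0 -198 32
```

```text
t: 3.25
ee_pos: [554.0, -125.4, 31.6]
orientation: [3.139, -0.132, 0.0]
ft_force: [-0.6, -3.7, -0.3]
width: 0.4
t: 3.55
ee_pos: [554.3, -122.1, 31.6]
orientation: [-3.139, 0.132, -0.0]
ft_force: [-0.3, -1.3, 0.5]
width: 0.5
t 3.55 stand xy [  -0.2 -193.8] z 31.6 w 0.5 F_stand [-0.16 -1.3 ] 0.54
trans [ 0.2  4.2 -0.4] rot [-0. -0. -0.]
```

```bash
for i in 1; do python3 -m jog '{"delta_rot":[[0,0,0],[0,0,0],[0,0,0]],"translation":[[0,-1.5,0],[0,-3,0],[0,-3,0]],"hand":[-1,-1,-1]}'; python3 -m jog '{"delta_rot":[[0,0,0],[0,0,0],[0,0,0]],"translation":[[0,-1.5,0],[0,-3,0],[0,-3,0]],"hand":[-1,-1,-1]}'; python3 h.py 0 -198 32; done
```

```text
t: 3.85
ee_pos: [554.4, -121.3, 31.6]
orientation: [3.136, -0.13, 0.0]
ft_force: [-2.6, -14.2, 0.9]
width: 0.1
t: 4.15
ee_pos: [554.5, -121.1, 31.7]
orientation: [3.133, -0.129, 0.001]
ft_force: [-4.6, -30.1, -0.5]
width: 0.3
t 4.15 stand xy [  -0.  -192.8] z 31.7 w 0.3 F_stand [ -2.03 -30.42] -0.48
trans [-0.   5.2 -0.2] rot [ 0.006 -0.001  0.002]
```

```bash
python3 -m jog '{"delta_rot":[[0,0,0],[0,0,0],[0,0,0],[0,0,0],[0,0,0]],"translation":[[0,15,0],[0,35,0],[0,40,-30],[0,40,-70],[0,40,-100]],"hand":[-1,-1,-1,-1,-1]}'; python3 h.py -106 80 130;python3 -c "
from h import *
a=optics.get_image('top')[:,:,::-1]
a=a[150:275,210:365]
cv2.imwrite('pics/c2.png',cv2.resize(a,None,fx=5,fy=5,interpolation=cv2.INTER_CUBIC)[:600])"
```

```text
t: 4.65
ee_pos: [551.6, -156.2, 133.2]
orientation: [-3.138, 0.133, -0.001]
ft_force: [0.3, -1.1, 0.2]
width: 0.7
t 4.65 stand xy [  -0. -228.] z 133.2 w 0.7 F_stand [ 0.35 -1.06] 0.21
trans [-106.3 -307.9    3.4] rot [-0.001 -0.    -0.001]
```

View pics/c2.png

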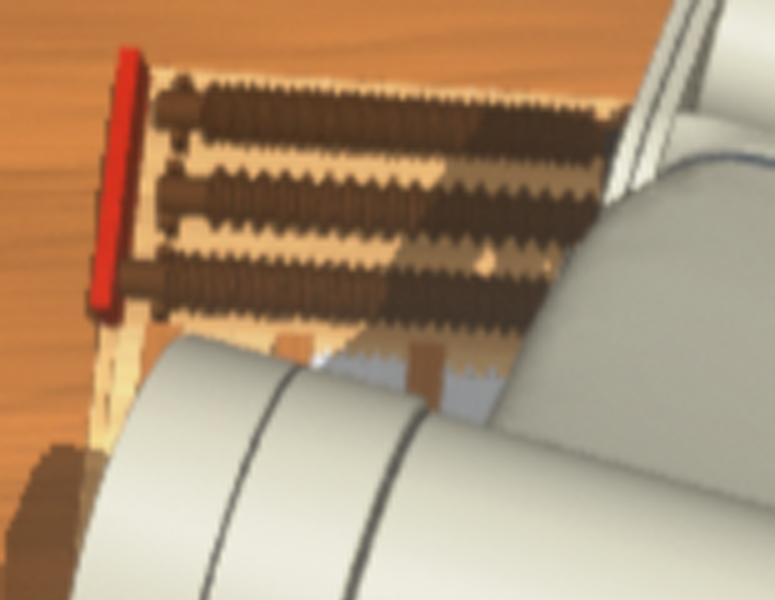

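The front screw's end, at about (118,278), now touches the red stop. I'll move over the yellow leaf.

```bash
python3 -m jog '{"delta_rot":[[0,0,0],[0,0,0],[0,0,0],[0,0,0],[0,0,0]],"translation":[[-26,-37,0],[-52,-74,0],[-78,-111,0],[-103,-148,0],[-103,-148,0]],"hand":[-0.1,-0.1,-0.1,-0.1,-0.1]}'; python3 h.py -103 -80 54;python3 -c "
from h import *
c=optics.calibration('wrist')
a=optics.get_image('wrist')[:,:,::-1]
cv2.imwrite('pics/w2.png',a)
for n,x,y in (('y',-103,-80),('b',-96,0)): print(n,proj('wrist',np.r_[O+S@[x,y],78],c))"
```

```text
t: 5.2
ee_pos: [457.5, 3.4, 131.0]
orientation: [-3.138, 0.126, 0.005]
ft_force: [-1.0, -1.0, -0.2]
width: 36.8
t 5.2 stand xy [-107.1  -76.8] z 131.0 w 36.8 F_stand [-0.93 -1.06] -0.25
trans [ 4.4  3.3 77. ] rot [-0.001  0.004  0.003]
y (np.float64(326.5178366519412), np.float64(238.92636550998046))
b (np.float64(214.34642879119252), np.float64(229.06349508843473))
```

View pics/w2.png

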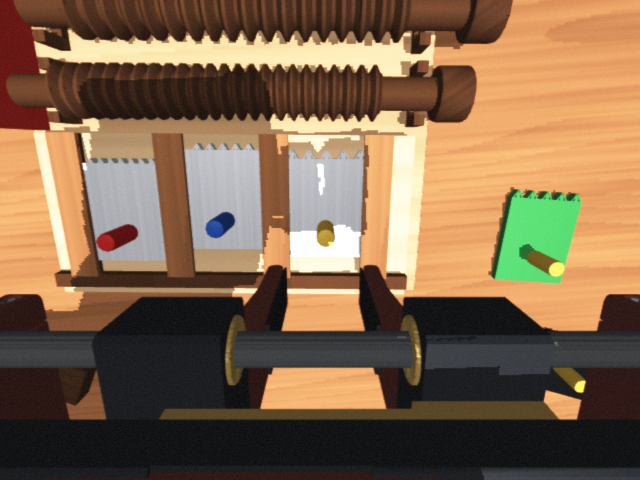

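The predicted post tops match the picture: yellow (326,239), blue (214,229). I'll descend and pinch yellow.

```bash
python3 -m jog '{"delta_rot":[[0,0,0],[0,0,0],[0,0,0],[0,0,0],[0,0,0]],"translation":[[2,2,25],[2,2,55],[2,2,76],[2,2,76],[2,2,76]],"hand":[-0.1,-0.1,-0.1,-0.5,-0.75]}'; python3 -m jog '{"delta_rot":[[0,0,0],[0,0,0],[0,0,0],[0,0,0]],"translation":[[0,0,0],[0,0,0],[0,0,0],[0,0,0]],"hand":[-1,-1,-1,-1]}'; python3 h.py -75 -80 54
```

```text
t: 5.75
ee_pos: [463.5, -2.7, 55.5]
orientation: [-3.139, 0.134, 0.001]
ft_force: [0.8, 0.7, -0.2]
width: 26.7
t: 6.15
ee_pos: [463.6, -2.2, 56.3]
orientation: [-3.139, 0.132, -0.002]
ft_force: [0.1, -0.2, 4.4]
width: 0.4
t 6.15 stand xy [-100.6  -82. ] z 56.3 w 0.4 F_stand [ 0.07 -0.24] 4.41
trans [25.6 -2.   2.3] rot [-0.    -0.001 -0.   ]
```

```bash
python3 -c "
from h import *
a=optics.get_image('wrist')[:,:,::-1]
cv2.imwrite('pics/w3.png',a)
c=optics.calibration('wrist')
for n,x,y,z in (('y',-103,-80,78),('b',-96,0,78),('tip',-100.6,-82,56)): print(n,proj('wrist',np.r_[O+S@[x,y],z],c))"
```

```text
y (np.float64(317.916659630044), np.float64(289.86957609163926))
b (np.float64(159.50020619716102), np.float64(277.03346637060304))
tip (np.float64(321.91702280236785), np.float64(270.36475128121936))
```

View pics/w3.png

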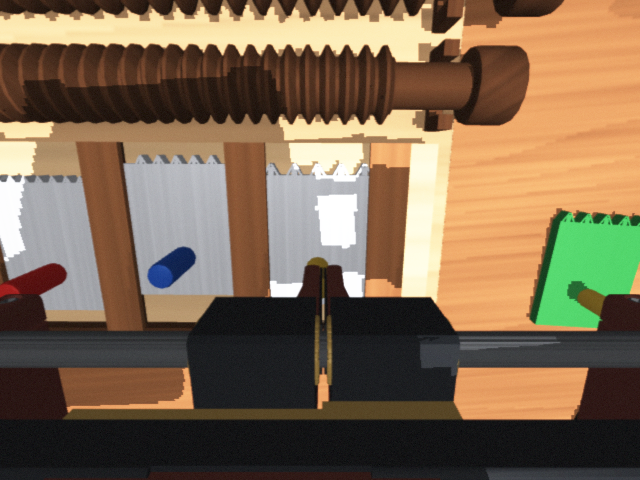

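The pinch squirted the yellow post forward: it is now just ahead of the shut fingers at (317,262). I'll push it from behind instead.

```bash
python3 -m jog '{"delta_rot":[[0,0,0],[0,0,0],[0,0,0],[0,0,0]],"translation":[[1.5,-2,2],[3,-2,2],[4,-2,2],[4,-2,2]],"hand":[-1,-1,-1,-1]}'; python3 h.py -75 -80 54; python3 -m jog '{"delta_rot":[[0,0,0],[0,0,0],[0,0,0]],"translation":[[1,0,0],[2,0,0],[2,0,0]],"hand":[-1,-1,-1]}';python3 h.py -75 -80 54; python3 -m jog '{"delta_rot":[[0,0,0],[0,0,0],[0,0,0]],"translation":[[1,0,0],[2,0,0],[2,0,0]],"hand":[-1,-1,-1]}';python3 h.py -75 -80 54
```

```text
t: 6.6
ee_pos: [463.7, -2.0, 55.7]
orientation: [3.136, -0.13, -0.01]
ft_force: [-19.6, -11.6, 47.3]
width: 0.2
t 6.6 stand xy [-100.5  -81.8] z 55.7 w 0.2 F_stand [-18.6  -13.19] 47.28
trans [25.5 -1.7  1.5] rot [0.003 0.006 0.001]
t: 6.9
ee_pos: [463.7, -2.1, 55.6]
orientation: [3.137, -0.13, -0.016]
ft_force: [-24.0, -10.8, 52.7]
width: 0.2
t 6.9 stand xy [-100.5  -81.8] z 55.6 w 0.2 F_stand [-23.02 -12.8 ] 52.71
trans [25.5 -1.8  1.4] rot [0.003 0.01  0.001]
t: 7.2
ee_pos: [463.7, -2.1, 55.6]
orientation: [3.137, -0.13, -0.022]
ft_force: [-29.0, -10.9, 59.2]
width: 0.3
t 7.2 stand xy [-100.5  -81.8] z 55.6 w 0.3 F_stand [-27.95 -13.29] 59.18
trans [25.5 -1.8  1.2] rot [0.003 0.014 0.001]
```

```bash
python3 -m jog '{"delta_rot":[[0,0,0],[0,0,0],[0,0,0]],"translation":[[-8,0,-15],[-8,0,-50],[-8,0,-50]],"hand":[-1,-1,-1]}'; python3 h.py -128 -80 54;python3 -c "
from h import *
a=optics.get_image('wrist')[:,:,::-1]
cv2.imwrite('pics/w4.png',a)
c=optics.calibration('wrist')
for n,x,y in (('y',-103,-80),('b',-96,0)):
  for z in (44,55,78): print(n,z,proj('wrist',np.r_[O+S@[x,y],z],c))"
```

```text
t: 7.5
ee_pos: [465.6, -0.3, 106.8]
orientation: [-3.139, 0.132, -0.01]
ft_force: [1.2, 0.5, 1.4]
width: 0.5
t 7.5 stand xy [-98.8 -79.9] z 106.8 w 0.5 F_stand [1.15 0.61] 1.42
trans [-29.5   0.2  52.6] rot [-0.    -0.006 -0.   ]
y 44 (np.float64(322.1782294614619), np.float64(246.39948969270176))
y 55 (np.float64(322.1570353509102), np.float64(250.67498339963677))
y 78 (np.float64(322.10613078952565), np.float64(260.9440642483924))
b 44 (np.float64(214.42544796788314), np.float64(237.34577736258456))
b 55 (np.float64(209.66002854491956), np.float64(241.2534389956636))
b 78 (np.float64(198.20274173347582), np.float64(250.6486031659514))
```

View pics/w4.png

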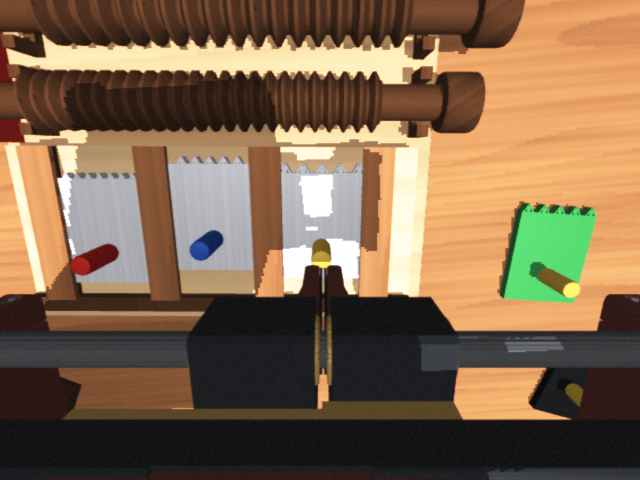

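```bash
python3 -c "
import cv2,numpy as np
f=lambda n:cv2.resize(cv2.imread(n)[220:320,270:370],None,fx=4,fy=4,interpolation=cv2.INTER_CUBIC)
cv2.imwrite('pics/z.png',np.hstack([f('pics/w3.png'),f('pics/w4.png')]))"
```

```text
(no output)
```

View pics/z.png

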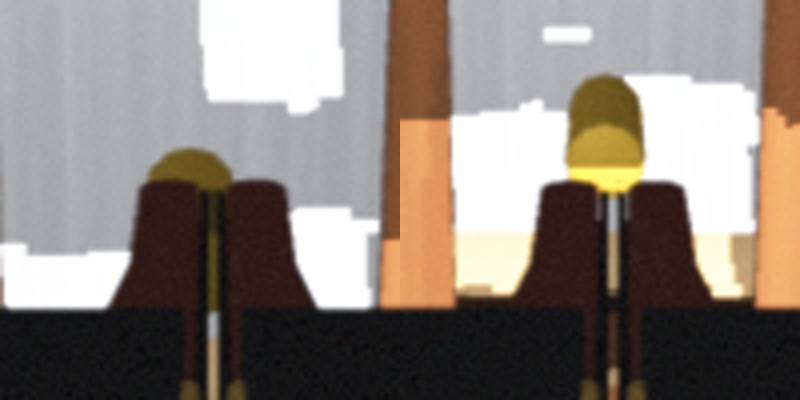

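```bash
python3 -c "
from h import *
o=get_obs();c=optics.calibration('wrist');T=np.eye(4);T[:3,:3]=R.from_rotvec(o['orientation']).as_matrix();T[:3,3]=o['ee_pos']
X=np.linalg.inv(T)@c['cam_to_world'];print(X.round(3))
def cam(p,r):
  t=np.eye(4);t[:3,:3]=R.from_rotvec(r).as_matrix();t[:3,3]=p;d=dict(c);d['cam_to_world']=t@X;return d
d=cam([463.6,-2.2,56.3],[-3.139,.132,-.002])
def st(cc,u,v,z): return (S.T@(ray('w',u,v,z,cc)[:2]-O)).round(1)
print('w3 yteeth',st(d,317,168,44),'bteeth',st(d,180,158,44),'ypost front base',st(d,317,257,44),'btop',st(d,163,274,78))
print('w4 yteeth',st(c,322,166,44),'bteeth',st(c,212,158,44),'ypost front base',st(c,321,239,44),'ytop',st(c,321,260,78),'btop',st(c,200,250,78))
print('w3 screw crest near',st(d,340,125,40),'w4',st(c,340,128,40))
"
```

```text
[[ 0.0000e+00  9.6800e-01  2.5200e-01  6.8228e+01]
 [ 1.0000e+00 -0.0000e+00 -1.0000e-03  4.2900e-01]
 [-1.0000e-03  2.5200e-01 -9.6800e-01 -1.8288e+02]
 [ 0.0000e+00  0.0000e+00  0.0000e+00  1.0000e+00]]
w3 yteeth [-43.8 -79.2] bteeth [-38.3  -2.6] ypost front base [-96.5 -79. ] btop [-94.4  -1.9]
w4 yteeth [-44.  -79.9] bteeth [-38.5  -2.8] ypost front base [-97.3 -79.1] ytop [-102.4  -79.3] btop [-95.6  -1.2]
w3 screw crest near [-20.5 -92.1] w4 [-18.2 -92.5]
```

```bash
python3 -m jog '{"delta_rot":[[0,0,0],[0,0,0],[0,0,0],[0,0,0],[0,0,0]],"translation":[[-31,0,0],[-31,0,10],[-31,0,40],[-31,0,51],[-31,0,51]],"hand":[-1,-1,-1,-1,-1]}'; python3 h.py -120 -80 56; python3 -m jog '{"delta_rot":[[0,0,0],[0,0,0],[0,0,0],[0,0,0]],"translation":[[3,0,0],[6,0,0],[9,0,0],[9,0,0]],"hand":[-1,-1,-1,-1]}';python3 h.py -75 -80 54; python3 -m jog '{"delta_rot":[[0,0,0],[0,0,0],[0,0,0],[0,0,0]],"translation":[[2,0,0],[4,0,0],[6,0,0],[6,0,0]],"hand":[-1,-1,-1,-1]}';python3 h.py -75 -80 54
```

```text
t: 8.05
ee_pos: [430.9, 2.4, 50.6]
orientation: [3.139, -0.132, -0.007]
ft_force: [-0.3, 0.1, 0.6]
width: 0.5
t 8.05 stand xy [-133.6  -80.1] z 50.6 w 0.5 F_stand [-0.26  0.08] 0.64
trans [13.6 -0.1 -5.5] rot [ 0.     0.005 -0.   ]
t: 8.45
ee_pos: [442.5, 1.6, 53.2]
orientation: [-3.139, 0.132, -0.003]
ft_force: [-0.4, 0.7, -0.1]
width: 0.4
t 8.45 stand xy [-121.9  -79.9] z 53.2 w 0.4 F_stand [-0.41  0.64] -0.14
trans [46.9  0.  -0.7] rot [-0.    -0.002 -0.   ]
t: 8.85
ee_pos: [447.0, 1.1, 52.6]
orientation: [-3.139, 0.132, 0.001]
ft_force: [-1.9, 0.7, 1.7]
width: 0.9
t 8.85 stand xy [-117.4  -80. ] z 52.6 w 0.9 F_stand [-2.    0.54] 1.7
trans [42.4 -0.  -1.5] rot [ 0.     0.001 -0.   ]
```

Contact is at a TCP x of about -118, with 2 N of sliding resistance. I'll keep pushing.

```bash
python3 -m jog '{"delta_rot":[[0,0,0],[0,0,0],[0,0,0],[0,0,0],[0,0,0]],"translation":[[4,0,0],[8,0,0],[12,0,0],[16,0,0],[16,0,0]],"hand":[-1,-1,-1,-1,-1]}'; python3 h.py -75 -80 54; python3 -m jog '{"delta_rot":[[0,0,0],[0,0,0],[0,0,0],[0,0,0]],"translation":[[2,0,0],[4,0,0],[6,0,0],[6,0,0]],"hand":[-1,-1,-1,-1]}';python3 h.py -75 -80 54; python3 -m jog '{"delta_rot":[[0,0,0],[0,0,0],[0,0,0],[0,0,0]],"translation":[[1,0,0],[2,0,0],[3,0,0],[3,0,0]],"hand":[-1,-1,-1,-1]}';python3 h.py -75 -80 54
```

```text
t: 9.35
ee_pos: [464.4, -0.3, 52.7]
orientation: [-3.139, 0.132, -0.002]
ft_force: [-0.8, 0.2, -0.4]
width: 0.6
t 9.35 stand xy [-99.9 -80. ] z 52.7 w 0.6 F_stand [-0.81  0.18] -0.38
trans [24.9  0.  -1.3] rot [-0.    -0.001 -0.   ]
t: 9.75
ee_pos: [466.2, -0.6, 52.1]
orientation: [3.139, -0.132, -0.009]
ft_force: [-8.4, 1.2, 5.8]
width: 0.3
t 9.75 stand xy [-98.1 -80.1] z 52.1 w 0.3 F_stand [-8.42  0.5 ] 5.81
trans [23.1 -0.1 -2. ] rot [ 0.     0.006 -0.   ]
t: 10.15
ee_pos: [466.5, -0.6, 51.9]
orientation: [-3.139, 0.132, 0.017]
ft_force: [-14.6, 2.1, 12.6]
width: 0.5
t 10.15 stand xy [-97.8 -80.1] z 51.9 w 0.5 F_stand [-14.68   0.83] 12.62
trans [22.8 -0.1 -2.4] rot [ 0.     0.011 -0.   ]
```

Yellow stops at TCP -98, which suggests its leaf is about 6 mm short. I'll hop over and draw it back.

```bash
python3 -m jog '{"delta_rot":[[0,0,0],[0,0,0],[0,0,0],[0,0,0],[0,0,0]],"translation":[[-10,0,0],[-10,0,-35],[5,0,-42],[33,0,-42],[33,0,-42]],"hand":[-1,-1,-1,-1,-1]}'; python3 h.py -58 -80 53
```

```text
t: 10.65
ee_pos: [509.7, -4.1, 95.9]
orientation: [-3.139, 0.132, -0.011]
ft_force: [0.4, -0.2, 0.1]
width: 0.6
t 10.65 stand xy [-54.5 -79.9] z 95.9 w 0.6 F_stand [ 0.38 -0.18] 0.14
trans [-3.8  0.1 42.8] rot [-0.    -0.007 -0.   ]
```

```bash
python3 -m jog '{"delta_rot":[[0,0,0],[0,0,0],[0,0,0],[0,0,0],[0,0,0]],"translation":[[-2,0,25],[-2,0,42],[-2,0,42],[-7,0,42],[-12,0,42]],"hand":[-1,-1,-1,-1,-1]}'; python3 h.py -103 -80 53; python3 -m jog '{"delta_rot":[[0,0,0],[0,0,0],[0,0,0],[0,0,0],[0,0,0]],"translation":[[-7,0,0],[-14,0,0],[-20,0,0],[-26,0,0],[-30,0,0]],"hand":[-1,-1,-1,-1,-1]}'; python3 h.py -103 -80 53
```

```text
t: 11.15
ee_pos: [494.2, -2.6, 53.5]
orientation: [-3.138, 0.133, -0.005]
ft_force: [2.2, 1.1, -0.8]
width: 0.5
t 11.15 stand xy [-70.1 -79.8] z 53.5 w 0.5 F_stand [2.06 1.31] -0.84
trans [-32.9   0.3   0.4] rot [-0.    -0.003 -0.   ]
t: 11.65
ee_pos: [464.3, -0.1, 53.4]
orientation: [-3.139, 0.132, -0.006]
ft_force: [5.4, 1.5, 1.1]
width: 0.4
t 11.65 stand xy [-100.1  -79.8] z 53.4 w 0.4 F_stand [5.24 1.99] 1.11
trans [-2.9  0.2  0.4] rot [-0.    -0.004 -0.   ]
```

```bash
python3 -m jog '{"delta_rot":[[0,0,0],[0,0,0],[0,0,0],[0,0,0]],"translation":[[-2,0,0],[-4,0,0],[-5,0,0],[-5,0,0]],"hand":[-1,-1,-1,-1]}'; python3 h.py -103 -80 53; python3 -m jog '{"delta_rot":[[0,0,0],[0,0,0],[0,0,0]],"translation":[[-1,0,0],[-2,0,0],[-2,0,0]],"hand":[-1,-1,-1]}'; python3 h.py -103 -80 53
```

```text
t: 12.05
ee_pos: [461.5, 0.2, 53.7]
orientation: [-3.139, 0.132, -0.011]
ft_force: [9.6, 1.0, -1.1]
width: 0.1
t 12.05 stand xy [-102.9  -79.8] z 53.7 w 0.1 F_stand [9.52 1.84] -1.06
trans [-0.1  0.2  0.7] rot [-0.    -0.007 -0.   ]
t: 12.35
ee_pos: [461.2, 0.2, 53.9]
orientation: [-3.139, 0.132, -0.016]
ft_force: [13.1, 0.7, -5.5]
width: 0.3
t 12.35 stand xy [-103.2  -79.7] z 53.9 w 0.3 F_stand [13.02  1.78] -5.54
trans [0.2 0.3 0.9] rot [-0.001 -0.01  -0.   ]
```

The rear stop at TCP -103 confirms the 17 mm post offset, so yellow was 6 mm short of meshing and is now back. Blue is next.

```bash
python3 -m jog '{"delta_rot":[[0,0,0],[0,0,0],[0,0,0],[0,0,0],[0,0,0]],"translation":[[12,0,0],[12,0,-35],[0,-30,-42],[-15,-75,-42],[-15,-80,-42]],"hand":[-1,-1,-1,-1,-1]}'; python3 h.py -124 0 53
```

```text
t: 12.85
ee_pos: [445.3, 83.8, 94.6]
orientation: [3.139, -0.127, -0.005]
ft_force: [-1.2, -0.7, 0.1]
width: 0.4
t 12.85 stand xy [-126.     2.3] z 94.6 w 0.4 F_stand [-1.14 -0.82] 0.11
trans [ 2.1  2.3 41.6] rot [0.    0.003 0.003]
```

```bash
python3 -m jog '{"delta_rot":[[0,0,0],[0,0,0],[0,0,0],[0,0,0],[0,0,0]],"translation":[[0,1,25],[0,1,42],[0,1,42],[5,1,42],[10,1,42]],"hand":[-1,-1,-1,-1,-1]}'; python3 h.py -92 0 53; python3 -m jog '{"delta_rot":[[0,0,0],[0,0,0],[0,0,0],[0,0,0]],"translation":[[4,0,0],[8,0,0],[12,0,0],[15,0,0]],"hand":[-1,-1,-1,-1]}';python3 h.py -92 0 53; python3 -m jog '{"delta_rot":[[0,0,0],[0,0,0],[0,0,0],[0,0,0]],"translation":[[2,0,0],[4,0,0],[6,0,0],[6,0,0]],"hand":[-1,-1,-1,-1]}';python3 h.py -92 0 53
```

```text
t: 13.35
ee_pos: [458.4, 79.2, 53.2]
orientation: [3.139, -0.133, 0.0]
ft_force: [-1.2, 0.1, -1.2]
width: 0.6
t 13.35 stand xy [-112.6   -1.3] z 53.2 w 0.6 F_stand [-1.25 -0.04] -1.18
trans [20.6 -1.3  0.2] rot [ 0.    -0.    -0.001]
t: 13.75
ee_pos: [472.8, 78.2, 52.8]
orientation: [3.139, -0.132, -0.001]
ft_force: [-2.6, 0.2, 2.9]
width: 0.7
t 13.75 stand xy [-98.1  -1.1] z 52.8 w 0.7 F_stand [-2.59  0.03] 2.89
trans [ 6.1 -1.1 -0.2] rot [ 0.     0.001 -0.   ]
t: 14.15
ee_pos: [478.8, 77.7, 52.5]
orientation: [3.139, -0.132, -0.001]
ft_force: [-2.6, -0.4, 1.9]
width: 0.3
t 14.15 stand xy [-92.2  -1. ] z 52.5 w 0.3 F_stand [-2.59 -0.65] 1.89
trans [ 0.2 -1.  -0.5] rot [ 0.  0. -0.]
```

```bash
python3 -m jog '{"delta_rot":[[0,0,0],[0,0,0],[0,0,0],[0,0,0]],"translation":[[1,0,0],[2,0,0],[2.5,0,0],[2.5,0,0]],"hand":[-1,-1,-1,-1]}';python3 h.py -92 0 53
```

```text
t: 14.55
ee_pos: [479.1, 77.5, 52.3]
orientation: [3.138, -0.132, -0.007]
ft_force: [-8.2, 1.7, 7.4]
width: 0.2
t 14.55 stand xy [-91.8  -1.2] z 52.3 w 0.2 F_stand [-8.28  0.98] 7.42
trans [-0.2 -1.2 -0.7] rot [ 0.     0.004 -0.   ]
```

Blue goes fully home: TCP -91.8 puts its leaf at about -75. I'll test red gently, as asked, and then draw it back.

```bash
python3 -m jog '{"delta_rot":[[0,0,0],[0,0,0],[0,0,0],[0,0,0],[0,0,0]],"translation":[[-10,0,0],[-12,0,-35],[-28,-30,-42],[-44,-75,-42],[-44,-81,-42]],"hand":[-1,-1,-1,-1,-1]}'; python3 h.py -134 80 53
```

```text
t: 15.05
ee_pos: [444.0, 165.1, 95.2]
orientation: [-3.138, 0.127, -0.004]
ft_force: [0.3, -0.2, -0.7]
width: 0.5
t 15.05 stand xy [-134.2   83.2] z 95.2 w 0.5 F_stand [ 0.35 -0.22] -0.72
trans [ 0.   3.2 42.2] rot [-0.002 -0.003  0.003]
```

```bash
python3 -m jog '{"delta_rot":[[0,0,0],[0,0,0],[0,0,0],[0,0,0],[0,0,0]],"translation":[[0,0,25],[0,0,42],[0,0,42],[5,0,42],[10,0,42]],"hand":[-1,-1,-1,-1,-1]}'; python3 h.py -92 80 53
```

```text
t: 15.55
ee_pos: [455.3, 161.0, 53.3]
orientation: [-3.138, 0.133, -0.002]
ft_force: [0.2, -0.3, -1.0]
width: 0.3
t 15.55 stand xy [-122.5   80. ] z 53.3 w 0.3 F_stand [ 0.23 -0.33] -0.97
trans [30.5 -0.   0.3] rot [-0.    -0.001 -0.   ]
```

```bash
python3 -m jog '{"delta_rot":[[0,0,0],[0,0,0],[0,0,0],[0,0,0],[0,0,0]],"translation":[[4,0,0],[8,0,0],[12,0,0],[16,0,0],[20,0,0]],"hand":[-1,-1,-1,-1,-1]}';python3 h.py -92 80 53; python3 -m jog '{"delta_rot":[[0,0,0],[0,0,0],[0,0,0],[0,0,0]],"translation":[[2,0,0],[4,0,0],[5,0,0],[6,0,0]],"hand":[-1,-1,-1,-1]}';python3 h.py -92 80 53; python3 -m jog '{"delta_rot":[[0,0,0],[0,0,0],[0,0,0]],"translation":[[1,0,0],[2,0,0],[2,0,0]],"hand":[-1,-1,-1]}';python3 h.py -92 80 53
```

```text
t: 16.05
ee_pos: [474.3, 159.4, 52.7]
orientation: [3.139, -0.132, -0.0]
ft_force: [-2.7, 0.5, 2.1]
width: 0.5
t 16.05 stand xy [-103.5   80. ] z 52.7 w 0.5 F_stand [-2.72  0.23] 2.12
trans [11.5 -0.  -0.3] rot [ 0.  0. -0.]
t: 16.45
ee_pos: [480.0, 158.9, 52.5]
orientation: [3.139, -0.132, -0.001]
ft_force: [-3.8, 0.8, 2.5]
width: 0.4
t 16.45 stand xy [-97.7  80. ] z 52.5 w 0.4 F_stand [-3.84  0.45] 2.54
trans [ 5.7 -0.  -0.5] rot [ 0.  0. -0.]
t: 16.75
ee_pos: [482.3, 158.7, 52.6]
orientation: [-3.139, 0.132, -0.0]
ft_force: [-2.4, 0.8, 2.1]
width: 0.4
t 16.75 stand xy [-95.4  80. ] z 52.6 w 0.4 F_stand [-2.43  0.61] 2.14
trans [ 3.4  0.  -0.4] rot [-0. -0. -0.]
```

```bash
python3 -m jog '{"delta_rot":[[0,0,0],[0,0,0],[0,0,0]],"translation":[[1,0,0],[2,0,0],[2,0,0]],"hand":[-1,-1,-1]}';python3 h.py -92 80 53
```

```text
t: 17.05
ee_pos: [483.1, 158.5, 52.5]
orientation: [3.138, -0.132, -0.003]
ft_force: [-6.6, 1.3, 5.4]
width: 0.6
t 17.05 stand xy [-94.6  79.8] z 52.5 w 0.6 F_stand [-6.71  0.76] 5.37
trans [ 2.6 -0.2 -0.5] rot [ 0.     0.002 -0.   ]
```

```bash
python3 -m jog '{"delta_rot":[[0,0,0],[0,0,0],[0,0,0]],"translation":[[1,0,0],[2,0,0],[2,0,0]],"hand":[-1,-1,-1]}';python3 h.py -92 80 53; python3 -m jog '{"delta_rot":[[0,0,0],[0,0,0],[0,0,0],[0,0,0],[0,0,0]],"translation":[[-12,0,0],[-12,0,-35],[5,0,-42],[35,0,-42],[35,0,-42]],"hand":[-1,-1,-1,-1,-1]}'; python3 h.py -56 80 53
```

```text
t: 17.35
ee_pos: [483.5, 158.2, 52.3]
orientation: [3.138, -0.133, -0.008]
ft_force: [-11.4, 3.2, 9.1]
width: 0.3
t 17.35 stand xy [-94.2  79.6] z 52.3 w 0.3 F_stand [-11.62   2.2 ] 9.08
trans [ 2.2 -0.4 -0.7] rot [ 0.001  0.005 -0.001]
t: 17.85
ee_pos: [525.6, 155.8, 95.8]
orientation: [-3.137, 0.133, -0.011]
ft_force: [0.1, -0.2, 1.0]
width: 0.2
t 17.85 stand xy [-52.1  80.8] z 95.8 w 0.2 F_stand [ 0.09 -0.2 ] 0.99
trans [-4.2  0.8 42.8] rot [-0.002 -0.007 -0.001]
```

Red stops firmly about 3 mm short of where blue ended, so it doesn't fit. I'll draw it back.

```bash
python3 -m jog '{"delta_rot":[[0,0,0],[0,0,0],[0,0,0],[0,0,0],[0,0,0]],"translation":[[-2,1,25],[-2,1,42],[-2,1,42],[-7,1,42],[-12,1,42]],"hand":[-1,-1,-1,-1,-1]}'; python3 -m jog '{"delta_rot":[[0,0,0],[0,0,0],[0,0,0],[0,0,0],[0,0,0]],"translation":[[-7,0,0],[-14,0,0],[-20,0,0],[-26,0,0],[-31,0,0]],"hand":[-1,-1,-1,-1,-1]}'; python3 h.py -103 80 53; python3 -m jog '{"delta_rot":[[0,0,0],[0,0,0],[0,0,0],[0,0,0]],"translation":[[-2,0,0],[-4,0,0],[-6,0,0],[-6,0,0]],"hand":[-1,-1,-1,-1]}'; python3 h.py -103 80 53
```

```text
t: 18.35
ee_pos: [509.2, 155.7, 53.3]
orientation: [-3.138, 0.132, -0.003]
ft_force: [2.0, 1.5, 1.0]
width: 0.5
t: 18.85
ee_pos: [479.5, 158.8, 53.7]
orientation: [-3.137, 0.132, -0.007]
ft_force: [5.8, 1.6, 2.3]
width: 0.5
t 18.85 stand xy [-98.2  79.8] z 53.7 w 0.5 F_stand [5.62 2.12] 2.27
trans [-4.8 -0.2  0.7] rot [-0.002 -0.004 -0.   ]
t: 19.25
ee_pos: [475.7, 159.3, 54.0]
orientation: [-3.137, 0.131, -0.013]
ft_force: [10.6, -0.5, -0.8]
width: 0.5
t 19.25 stand xy [-102.1   80.1] z 54.0 w 0.5 F_stand [10.58  0.44] -0.76
trans [-0.9  0.1  1. ] rot [-0.002 -0.008  0.   ]
```

```bash
python3 -m jog '{"delta_rot":[[0,0,0],[0,0,0],[0,0,0]],"translation":[[-1,0,0],[-2,0,0],[-2,0,0]],"hand":[-1,-1,-1]}'; python3 h.py -103 80 53;  python3 -m jog '{"delta_rot":[[0,0,0],[0,0,0],[0,0,0],[0,0,0],[0,0,0]],"translation":[[14,0,0],[14,0,-35],[4,30,-42],[-8,75,-42],[-12,80,-42]],"hand":[-1,-1,-1,-1,-1]}'; python3 h.py -106 0 53
```

```text
t: 19.55
ee_pos: [475.4, 159.5, 54.2]
orientation: [-3.136, 0.131, -0.017]
ft_force: [15.6, -3.4, -3.3]
width: 0.4
t 19.55 stand xy [-102.4   80.2] z 54.2 w 0.4 F_stand [15.79 -2.07] -3.31
trans [-0.6  0.2  1.2] rot [-0.003 -0.011  0.001]
t: 20.05
ee_pos: [447.8, 77.2, 94.4]
orientation: [3.137, -0.135, -0.007]
ft_force: [-1.2, 0.3, -0.1]
width: 0.6
t 20.05 stand xy [-123.    -4.1] z 94.4 w 0.6 F_stand [-1.2   0.15] -0.09
trans [17.2 -4.2 41.3] rot [ 0.001  0.004 -0.002]
```

```bash
python3 -m jog '{"delta_rot":[[0,0,0],[0,0,0],[0,0,0],[0,0,0],[0,0,0]],"translation":[[10,-4,15],[17,-4,35],[17,-4,41],[22,-4,41],[27,-4,41]],"hand":[-1,-1,-1,-1,-1]}'; python3 -m jog '{"delta_rot":[[0,0,0],[0,0,0],[0,0,0],[0,0,0]],"translation":[[2,0,0],[4,0,0],[6,0,0],[6,0,0]],"hand":[-1,-1,-1,-1]}'; python3 h.py -106 0 53
```

```text
t: 20.55
ee_pos: [478.4, 81.9, 53.8]
orientation: [3.139, -0.132, -0.002]
ft_force: [-0.0, -0.8, -0.3]
width: 0.4
t: 20.95
ee_pos: [480.5, 81.2, 53.5]
orientation: [3.138, -0.133, -0.012]
ft_force: [-10.3, 2.3, 8.0]
width: 0.2
t 20.95 stand xy [-90.7   2.6] z 53.5 w 0.2 F_stand [-10.5    1.41] 8.05
trans [-15.3   2.6   0.6] rot [ 0.001  0.008 -0.001]
```

```bash
python3 -m jog '{"delta_rot":[[0,0,0],[0,0,0],[0,0,0],[0,0,0],[0,0,0]],"translation":[[-12,0,0],[-18,0,-15],[-18,0,-55],[-18,0,-100],[-18,0,-145]],"hand":[-1,-1,-1,-1,-1]}'; python3 -m jog '{"delta_rot":[[0,0,0],[0,0,0],[0,0,0],[0,0,0],[0,0,0]],"translation":[[0,50,0],[0,100,0],[0,150,0],[-10,200,0],[-30,250,0]],"hand":[-1,-1,-1,-1,-1]}';  python3 -m jog '{"delta_rot":[[0,0,0],[0,0,0],[0,0,0],[0,0,0],[0,0,0]],"translation":[[-30,40,0],[-60,80,0],[-90,120,0],[-120,160,0],[-150,200,0]],"hand":[-1,-1,-1,-1,-1]}'; python3 -c "
from h import *
b=optics.get_image('side')[:,:,::-1][195:345,185:355]
a=optics.get_image('top')[:,:,::-1][150:275,210:365]
f=lambda a,h:cv2.resize(a,(390,h),interpolation=cv2.INTER_CUBIC)
a=cv2.resize(a,None,fx=5,fy=5,interpolation=cv2.INTER_CUBIC)[:600]
cv2.imwrite('pics/f.png',a);cv2.imwrite('pics/fs.png',cv2.resize(b,None,fx=4,fy=4,interpolation=cv2.INTER_CUBIC))"
```

```text
t: 21.45
ee_pos: [466.3, 82.8, 200.5]
orientation: [-3.139, 0.132, -0.001]
ft_force: [1.1, 0.3, 0.2]
width: 0.3
t: 21.95
ee_pos: [418.3, -161.7, 199.4]
orientation: [3.138, -0.131, 0.005]
ft_force: [-0.1, -0.9, 0.1]
width: 0.6
t: 22.45
ee_pos: [250.2, -347.6, 199.3]
orientation: [3.137, -0.132, 0.002]
ft_force: [1.2, -1.0, -0.9]
width: 0.2
```

View pics/f.png

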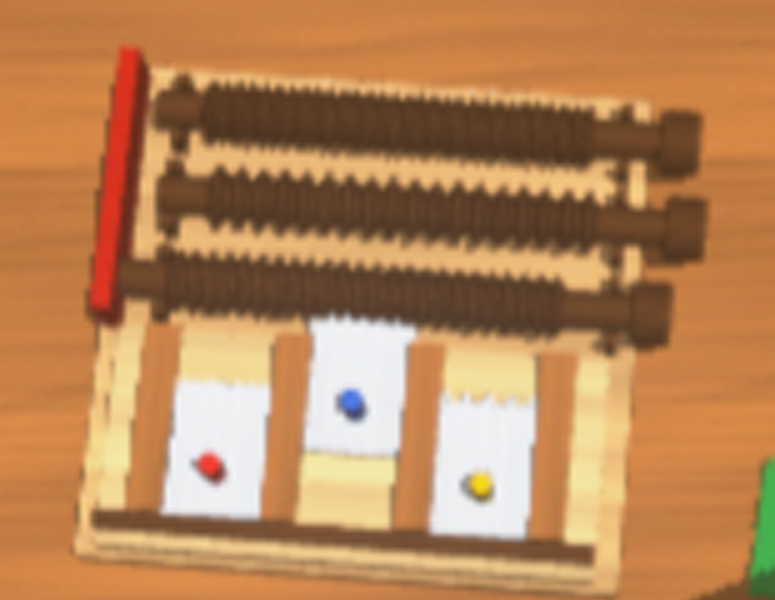

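View pics/fs.png

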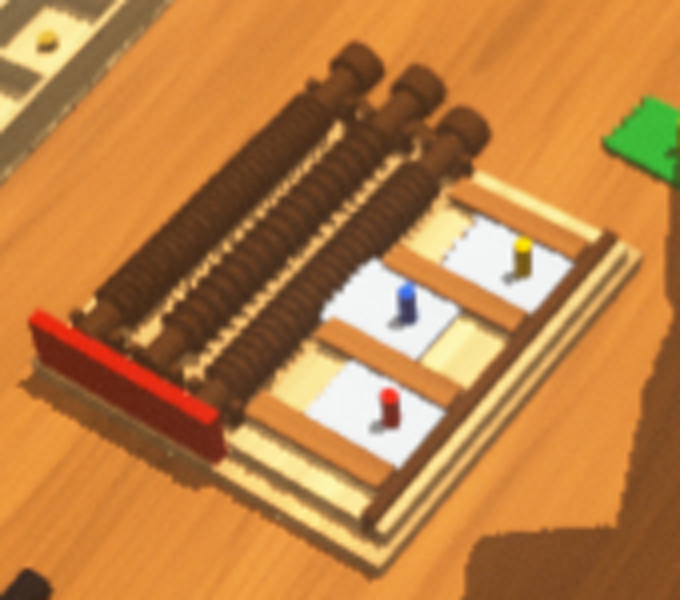

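The screw's end meets the stop at (118,278) in the top crop. Blue is in the thread, with its teeth at (360,320). Red and yellow are against the rear bar.

```bash
python3 -c "
from workcell import ctrl
print(ctrl.close_job())"
```

```text
the job is handed in; nothing more can be done
None
```

The job is done and handed in, with the robot clear of everything and about 22.5 s used of the 54 s. The blue leaf is the one that fits.

- **Screw:** I pushed the front screw about 10 mm along its saddles until it met the red stop firmly (30 N). The final pictures show its end still against the stop.
- **Yellow leaf:** It stopped about 6 mm short of meshing, so I drew it back to a firm stop at the bar.
- **Red leaf:** It stopped about 3 to 3.5 mm short, right at the limit for a leaf that does not fit. That is roughly 3 mm short of where blue ended, after allowing for a slight tilt in my stand estimate. I drew it back to the bar.
- **Blue leaf:** It went fully home, with its origin at about x = -75. I pushed it again after testing red and it held.

**What went wrong:** My first try at pinching the yellow post failed. The fingers shut to 0.4 mm without holding it, and I don't know why. I then pushed before noticing, and the force at the wrist reached about 67 N, below the 120 N limit. The leaf did not move, and I pushed the posts with shut fingers from then on.

The moves stayed well away from the other things on the bench. The last pictures were close crops of the stand, so I did not check those things again one by one.

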